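# Prime the counter-top hand lubricator

## Robot

A 6-joint arm with a two-finger parallel gripper is mounted at the origin on the work surface. World frame = base frame: x ahead of the robot, y to its left, z up, the work surface at z = 0. Lengths are in m, angles in rad, forces in N, time in s.
With the tool pointing down it reaches from about 0.25 to 0.725 m from the base axis. Payload 4 kg.
Tool frame: the origin (TCP) lies at the very end of the fingers, on their centre line; the grasp point (between the pads) lies 19 mm behind it; z points along the fingers, y is the line along which they close (so a half turn about z gives the same grasp; the last joint's range is limited). The gripper opens to 85 mm and grips with 20 to 120 N. Pads are 22 mm wide; open, the fingers measure 114 mm over their backs; the gripper's body (76 mm by 85 mm) begins 54 mm behind the grasp point. The pads swing forward as they close: fully open they stand 13 mm farther back than shut.
Start: joints at [1.22, 0.241, 0.005, 1.335, 0, 1.571], TCP at [0.172, 0.47, 0.231] pointing down, gripper open.
Joint ranges: [-2.72, 2.72], [-1.05, 1.87], [-1.09, 1.28], [-1.99, 2.15], [-1.42, 1.44], [-3.14, 3.14]. Speed limits (rad/s): [2.79, 2.79, 3.14, 3.14, 3.14, 3.14].

## Interface

Orientations are given as a unit quaternion [x, y, z, w].
In Python, from workcell import bot gives the robot as it stands.
- The arm moves only by the tool carry_out, never from a script. Its argument "increments" is one flat list of numbers, 5 for each row, row after row: the finger opening in cm, from 0 to 8.54, then the shift along the tool's x, y, z in cm, then the turn about the tool's z in rad. A call has exactly 5 rows; each row shifts and turns the commanded pose from where the row before left it, along the tool's axes as they then stand; what a row does not reach is not made up. A row lasts 1/8 s, in which the tool goes at most 62.5 mm and 10.7 degrees, less where a joint would pass 70% of its speed; a pose out of reach is approached as far as the arm can. A call with a gripper value outside its range is refused whole. The fingers move at their own pace and stop on an object; the grip force is fixed at half the most. Time passes only in rows, so rows that do not move let the fingers close, or fill a call up. It gives the time, the measured TCP pose, the force, the opening and the grip force at its end, in the units of the state.
- bot.get_obs(): the state, without advancing time (a new reading comes with each control period).
- bot.camera(name): name is "scene" or "top" or "wrist"; returns a dict with "pixels" (384x512x3 uint8, blue, green, red), "range_z" (384x512 float32, m along the optical axis (not along the pixel's ray), 0 where there is no reading), "mtx" (3x3 intrinsics, pixels), "D" ([k1, k2, p1, p2, k3] as OpenCV has them; the pictures are not rectified), "eye" and "attitude" of the camera in the world. Camera axes: x right, y down, z forward; pixel columns grow to the right and rows downward; lengths in m; the calibration is good to about 2 mm. A picture is of the moment at which its call begins.
- bot.job_done(): hands the job in; it is judged then, once.
Trained networks look in a picture, given as the dict that the camera call returned (one of the last four; its "shot" number tells which), for a name from the list of things; names that differ only in an ending like _2 or _b are one class to them, and where a whole thing is asked for, a point or a joint stands for the part that bears it (a point fixed in the world has none). Each returns a list of dicts, best first, with "p" (0 to 1); they miss things now and then, are a little off and sometimes report something else, mostly with a low value. They report only what shows in the picture. A call takes as long as a camera call.
- bot.find_in(picture, name): "xyz" ([x, y, z] in m, in the coordinates of the camera as it stood for that picture, good to about 4 mm: the middle of the surface that is visible of it).
- bot.regions_of(picture, name): "mask" (384x512 bool, what is visible of it).
- bot.place_of(picture, name): "xyz" ([x, y, z] in m, in the coordinates of the camera as it stood for that picture, good to about 4 mm: a listed point, or the origin of a listed thing).
The state is a dict: "clock": time; "joint_pos": joint angles; "joint_vel": joint speeds; "tau": joint torques, N m; "eef_pos": TCP position; "tool_rot": TCP orientation; "ft_force": force on the tool from outside, world axes, zero at the start; "ft_torque": the same for the moment, N m; "grip_width": finger opening in m; "grasp_force": force on a finger pad.
Only numpy, scipy, OpenCV 4.12 (cv2) and the standard library are available. Lean on these libraries where they do the work, as an engineer would, in place of code of your own. Each camera call takes 0.05 s, during which the arm holds its last target. There are 200 camera calls.

## Task

Two hand lubricator pumps are screwed to the service counter; prime the one with the round tank. With shut fingertips press its palm plunger right down and let it spring right up again, stroke after stroke, until the steel indicator pin beside it stands fully out (black ring showing above the gland), and then stop: let the plunger come up and give it no further stroke. Do not touch the pins, do not press the other pump's plunger, and leave the loose things on the counter where they are.

Things in the scene. Friction and masses are not known exactly. Their poses are not given: they have to be found in the camera images.
- pump: The hand lubricator pump to work: the one with the round tank. Grey body 80 x 150 mm and 85 mm high on a 110 x 180 mm foot plate screwed to the counter, with a ROUND tank 84 mm across (white, dark lid at 74 mm, cap to 84 mm) on its +x side, out to x = 125 mm. Origin under the middle of the grey body. Plunger axis at its (x, y) = (0, -42) mm, indicator pin axis at (0, +42) mm; z up.
- pump_plunger_top (a point): centre of the flat top of the round-tank pump's palm plunger: black mushroom head 48 mm across and 14 mm thick on a 16 mm rod with a coil spring, top 143 mm above the counter when up. The point moves with the head. Press it straight down.
- pump_plunger (a joint): how far the plunger is pressed (m): 0 up, 0.024 at its bottom stop. It springs back up by itself; pressing takes about 4 N at the top, rising to about 14 N just above the bottom stop.
- pump_pin_top (a point): centre of the top end of the round-tank pump's indicator pin: upright bare steel rod 18 mm across that rises out of a dark 32 mm gland whose top lies 95 mm above the counter. Moves with the pin.
- pump_pin (a joint): how far the indicator pin stands out of its gland (m): 0 level with the gland (within 1 mm), 0.056 fully out, when the black rubber ring round the pin shows just above the gland (2 to 8 mm above it). Starts between 0 and 0.034 and stays where it is between strokes.
- spare: The other hand lubricator pump, to be left alone: the one with the square tank. Grey body 80 x 150 mm and 85 mm high on a 110 x 180 mm foot plate screwed to the counter, with a SQUARE tank 80 x 130 mm (white, dark lid at 74 mm, cap to 84 mm) on its +x side, out to x = 125 mm. Origin under the middle of the grey body. Plunger axis at its (x, y) = (0, -42) mm, indicator pin axis at (0, +42) mm; z up.
- spare_plunger_top (a point): centre of the flat top of the square-tank pump's palm plunger: black mushroom head 48 mm across and 14 mm thick on a 16 mm rod with a coil spring, top 143 mm above the counter when up. The point moves with the head. Press it straight down.
- spare_plunger (a joint): how far the plunger is pressed (m): 0 up, 0.024 at its bottom stop. It springs back up by itself; pressing takes about 4 N at the top, rising to about 14 N just above the bottom stop.
- spare_pin_top (a point): centre of the top end of the square-tank pump's indicator pin: upright bare steel rod 18 mm across that rises out of a dark 32 mm gland whose top lies 95 mm above the counter. Moves with the pin.
- spare_pin (a joint): how far the indicator pin stands out of its gland (m): 0 level with the gland (within 1 mm), 0.056 fully out, when the black rubber ring round the pin shows just above the gland (2 to 8 mm above it). Starts between 0 and 0.034 and stays where it is between strokes. Not to be moved.
- pump_rod: the visible rod of the working pump's indicator pin, 18 mm across; origin on the pin's axis, level with the counter when the pin is in, rising with it. Not to be touched. A ratchet lifts it: each full stroke, down to the stop, ends with it at 14, 28, 42 or 56 mm; part strokes do less or nothing. After about 5 mm of free travel (0 to 18 on the first stroke) it rises 0.75 of what the plunger sinks. The plunger must rise to within 4 mm of its top to catch again. 2 to 4 strokes.
- spare_rod: the same for the other pump
- wipes: closed round canister of wipes, 74 mm across, 170 mm tall, upright; origin under its centre
- tape: roll of tape lying flat, 84 mm across, 24 mm high; origin under its centre
- parts_box: small cardboard box 60 x 70 x 45 mm; origin under its centre
- pen_cup: open aluminium cup, 72 mm across, 95 mm tall; origin under its centre
- wrench: steel spanner 170 mm long lying flat; origin under its middle, x along it
- stapler: desk stapler 130 x 34 x 45 mm; origin under its middle, x along it
- mug: white mug 80 mm across, 90 mm tall, handle to its +y; origin under its centre

How it is judged:
On the way, in this order (a step that is already met when the one before it is completed fails the run):
1. the round-tank pump's plunger is pressed down (value of joint pump_plunger above 0.018 m), for 0.02 s.
2. the plunger has sprung up again with the pin not yet out (value of joint pump_plunger below 0.004 m and value of joint pump_pin below 0.051 m), for 0.02 s.
3. a later stroke brings the pin fully out (value of joint pump_pin above 0.051 m), for 0.1 s.
At the end, for the whole second after the job is handed in: the round-tank pump's pin stands at least 51 mm out (56 is full), both plungers are up (within 3 mm), and every loose thing is within 20 mm of where it stood (value of joint pump_pin above 0.051 m and value of joint each of pump_plunger, spare_plunger below 0.003 m and distance of each of wipes, tape, parts_box, pen_cup, wrench, stapler, mug from where it was at the start of the episode below 0.02 m); the robot touches nothing.
It fails at once if a further stroke is begun (plunger going down past 6 mm) when the pin is already fully out (value of joint pump_pin above 0.051 m and value of joint pump_plunger between 0.006 and 0.012 m and velocity of joint pump_plunger above 0.005 m/s).
It fails at once if an indicator pin is touched with more than 1.5 N (contact force between any of pump_rod, spare_rod and the fingers above 1.5 N or contact force between any of pump_rod, spare_rod and the arm above 1.5 N).
It fails at once if the other pump's plunger is pressed more than 5 mm (value of joint spare_plunger above 0.005 m).
It fails at once if a loose thing is pushed or carried more than 20 mm (distance of any of wipes, tape, parts_box, pen_cup, wrench, stapler, mug from where it was at the start of the episode above 0.02 m).
It also fails if it takes over 45 s, if anything falls off the work surface, if the arm or the gripper's body presses on something with over 40 N, if the wrist force passes 120 N, or if a joint passes its speed limit or range.

## Working session

There is one attempt and no reset: what is moved stays moved. The work goes in short steps, Python scripts to look and compute and a tool call to move; the robot and the scene stay as the last step left them, time stands still between calls to the robot, and variables do not carry over. Pictures are saved under pics/ and viewed, at most 10 in all, crops included, and the job is handed in when it is done.

Besides the shell and the picture viewer there is one more tool, called as name(argument=value, ...), one argument or row to a line, values as JSON. carry_out: Moves the arm, as the interface text tells. Its arguments: {"type":"object","properties":{"increments":{"type":"array","items":{"type":"number"}}},"required":["increments"]}

```bash
mkdir -p pics
cat > h.py <<'E'
import numpy as np, cv2
from scipy.spatial.transform import Rotation as R
from workcell import bot
def w(c,p): return R.from_quat(c["attitude"]).apply(p)+np.array(c["eye"]) if np.size(c["attitude"])==4 else np.array(c["attitude"])@np.array(p)+np.array(c["eye"])
E
python3 - <<'E'
from h import *
o=bot.get_obs(); print(o["eef_pos"],o["tool_rot"],o["grip_width"],o["clock"])
ims=[]
for n in("scene","top"):
    c=bot.camera(n); cv2.imwrite(f"pics/{n}0.png",c["pixels"]); print(n,c["eye"],c["attitude"])
    for t in("pump","pump_plunger_top","pump_pin_top","spare","spare_plunger_top","spare_pin_top","wipes","pen_cup","mug"):
        print(t,[(np.round(w(c,d["xyz"]),3).tolist(),round(d["p"],2)) for d in bot.place_of(c,t)[:2]])
E
```

```text
[0.17160702 0.46894056 0.23038889] [ 1.74512169e-01  9.84654434e-01 -1.05309177e-03 -1.97019278e-04] 0.08529300390341409 0.0
scene [1.27256444 0.29423917 0.97681567] [ 0.54475284  0.75673413 -0.29755676 -0.20507993]
pump [([0.553, -0.184, -0.003], 0.75)]
pump_plunger_top [([0.543, -0.23, 0.144], 0.65)]
pump_pin_top [([0.563, -0.15, 0.099], 0.51)]
spare [([0.577, 0.199, -0.002], 0.77)]
spare_plunger_top [([0.57, 0.157, 0.145], 0.58)]
spare_pin_top [([0.57, 0.156, 0.143], 0.7), ([0.586, 0.233, 0.131], 0.41)]
wipes [([0.55, 0.426, 0.001], 0.6), ([0.387, 0.012, -0.002], 0.5)]
pen_cup [([0.554, 0.009, 0.0], 0.67)]
mug [([0.722, -0.0, -0.002], 0.71), ([0.591, -0.435, -0.003], 0.59)]
top [0.40571507 0.02318422 1.54087687] [ 0.71638412 -0.69627292  0.03747598 -0.02435903]
pump [([0.55, -0.189, 0.001], 0.77), ([0.551, 0.424, -0.003], 0.38)]
pump_plunger_top [([0.547, -0.226, 0.141], 0.52)]
pump_pin_top [([0.561, -0.149, 0.103], 0.6)]
spare [([0.58, 0.194, -0.002], 0.69)]
spare_plunger_top [([0.569, 0.156, 0.145], 0.61), ([0.554, 0.421, -0.004], 0.48)]
spare_pin_top [([0.546, -0.226, 0.144], 0.67), ([0.583, 0.237, 0.126], 0.43)]
wipes [([0.554, 0.424, -0.003], 0.72)]
pen_cup [([0.721, 0.005, 0.0], 0.9), ([0.553, 0.424, -0.003], 0.31)]
mug [([0.587, -0.435, 0.002], 0.88)]
```

View pics/scene0.png

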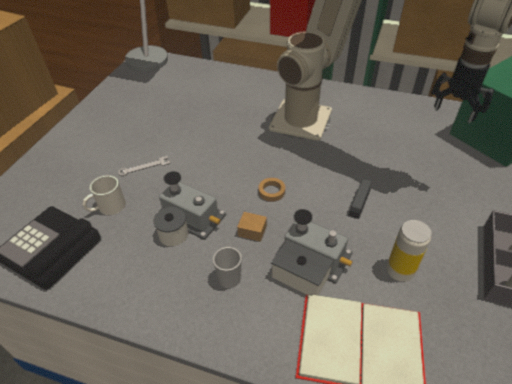

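View pics/top0.png

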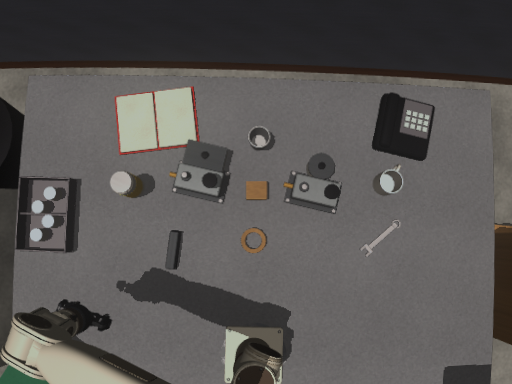

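The scene picture shows the round-tank pump at (190,210), with its plunger head at (173,180) and its pin at (200,200). The square-tank pump is at (310,255). The top picture agrees: the round-tank plunger is at (333,191). The network's plunger point of about (0.545, -0.228, 0.143) fits this, so I'll close the fingers and move above it.

carry_out(
  increments=[0,-3.9,-3.5,0,0,0,-3.9,-3.5,0,0,0,-3.9,-3.5,0,0,0,-3.9,-3.5,0,0,0,-3.9,-3.5,0,0],
)

```text
clock: 1.62
eef_pos: [0.2954, 0.2368, 0.2315]
tool_rot: [0.174, 0.985, 0.0, 0.0]
ft_force: [1.0, 0.7, 1.0]
grip_width: 0.0002
grasp_force: 0.0
```

carry_out(
  increments=[0,-3.9,-3.5,0,0,0,-3.9,-3.5,0,0,0,-3.9,-3.5,0,0,0,-3.9,-3.5,0,0,0,-3.9,-3.5,0,0],
)

```text
clock: 2.25
eef_pos: [0.4185, 0.0052, 0.2316]
tool_rot: [0.175, 0.985, 0.0, 0.0]
ft_force: [1.4, 1.6, 0.6]
grip_width: 0.0001
grasp_force: 0.0
```

carry_out(
  increments=[0,-3.9,-3.5,0,0,0,-3.9,-3.5,0,0,0,-3.9,-3.5,0,0,0,-3.9,-3.5,0,0,0,-3.9,-3.5,0,0],
)

```text
clock: 2.88
eef_pos: [0.5415, -0.2262, 0.2313]
tool_rot: [0.175, 0.985, 0.0, 0.0]
ft_force: [0.7, 0.5, 0.0]
grip_width: 0.0001
grasp_force: 0.0
```

```bash
cat > m.py <<'E'
from h import *
import sys
o=bot.get_obs(); print(o["eef_pos"].round(4),np.round(o["joint_pos"],2),o["ft_force"].round(1))
Rt=R.from_quat(o["tool_rot"])
for n in("scene","wrist","top"):
    c=bot.camera(n); cv2.imwrite(f"pics/{n}{sys.argv[1]}.png",c["pixels"])
    for t in("pump_plunger_top","pump_pin_top","pump"):
        for d in bot.place_of(c,t)[:2]:
            p=w(c,d["xyz"]); print(n,t,p.round(3),round(d["p"],2),"tool cm",(Rt.inv().apply(p-o["eef_pos"])*100).round(2))
E
python3 m.py 1
```

```text
[ 0.5415 -0.2262  0.2313] [-0.4   0.42  0.25  1.41  0.   -0.04] [0.7 0.5 0. ]
scene pump_plunger_top [ 0.544 -0.23   0.141] 0.66 tool cm [-0.38 -0.3   9.01]
scene pump [ 0.554 -0.185 -0.001] 0.64 tool cm [ 0.25  4.26 23.25]
scene pump [ 0.565 -0.151  0.101] 0.31 tool cm [ 0.39  7.82 13.06]
wrist pump_plunger_top [ 0.545 -0.229  0.141] 0.69 tool cm [-0.45 -0.11  9.06]
wrist pump_pin_top [ 0.562 -0.144  0.099] 0.78 tool cm [ 0.91  8.38 13.28]
wrist pump [ 0.548 -0.191 -0.   ] 0.89 tool cm [ 0.58  3.53 23.18]
wrist pump [ 0.547 -0.228  0.14 ] 0.35 tool cm [-0.59  0.    9.1 ]
top pump_plunger_top [ 0.546 -0.227  0.148] 0.46 tool cm [-0.46  0.06  8.33]
top pump_pin_top [0.572 0.158 0.145] 0.69 tool cm [10.33 37.15  8.65]
top pump_pin_top [ 0.558 -0.148  0.105] 0.61 tool cm [ 1.14  7.86 12.65]
```

carry_out(
  increments=[0,-0.45,0,3.0,0,0,0,0,3.0,0,0,0,0,2.0,0,0,0,0,0,0,0,0,0,0,0],
)

```text
clock: 4.1
eef_pos: [0.5456, -0.2261, 0.1524]
tool_rot: [0.174, 0.985, -0.0, 0.001]
ft_force: [0.3, -0.3, 0.1]
grip_width: -0.0001
grasp_force: 0.0
```

carry_out(
  increments=[0,0,0,0.8,0,0,0,0,0.8,0,0,0,0,0.8,0,0,0,0,0.5,0,0,0,0,0,0],
)

```text
clock: 4.72
eef_pos: [0.5462, -0.2265, 0.1241]
tool_rot: [0.174, 0.985, -0.0, 0.002]
ft_force: [-0.3, 1.3, 7.8]
grip_width: -0.0002
grasp_force: 4.0
```

carry_out(
  increments=[0,0,0,0.3,0,0,0,0,0.3,0,0,0,0,0.1,0,0,0,0,0,0,0,0,0,0,0],
)

```text
clock: 5.35
eef_pos: [0.5463, -0.2265, 0.119]
tool_rot: [0.174, 0.985, -0.0, 0.003]
ft_force: [-4.2, 0.8, 16.2]
grip_width: -0.0003
grasp_force: 8.4
```

carry_out(
  increments=[0,0,0,0.3,0,0,0,0,0.2,0,0,0,0,0,0,0,0,0,0,0,0,0,0,0,0],
)

```text
clock: 5.98
eef_pos: [0.5465, -0.2266, 0.1188]
tool_rot: [0.175, 0.985, -0.001, 0.004]
ft_force: [-12.0, 3.9, 38.9]
grip_width: 0.0004
grasp_force: 19.4
```

That's the bottom stop: the force climbed while the depth held at 0.119. Next I'll let it spring up and look at the pin.

carry_out(
  increments=[0,0,0,-1.2,0,0,0,0,-1.2,0,0,0,0,-1.2,0,0,0,0,-1.2,0,0,0,0,0,0],
)

```text
clock: 6.6
eef_pos: [0.5451, -0.2261, 0.1586]
tool_rot: [0.174, 0.985, -0.0, 0.0]
ft_force: [-0.6, -0.1, -0.8]
grip_width: 0.0
grasp_force: 0.0
```

```bash
python3 m.py 2; python3 -c "
import cv2
s=cv2.imread('pics/scene2.png')[150:250,130:240];wr=cv2.imread('pics/wrist2.png')
a=cv2.resize(s,(440,400),interpolation=cv2.INTER_CUBIC);b=cv2.resize(wr,(360,270));c=cv2.copyMakeBorder(b,0,130,0,0,cv2.BORDER_CONSTANT)
cv2.imwrite('pics/v2.png',cv2.hconcat([a,c]))"
```

```text
[ 0.5451 -0.2261  0.1586] [-0.39  0.46  0.12  1.24 -0.   -0.04] [-0.6 -0.1 -0.8]
scene pump_plunger_top [ 0.543 -0.23   0.144] 0.8 tool cm [ 0.06 -0.4   1.49]
scene pump_pin_top [ 0.561 -0.15   0.109] 0.52 tool cm [1.11 7.67 4.95]
scene pump [ 0.555 -0.189  0.001] 0.95 tool cm [ 0.4   3.85 15.81]
wrist pump_plunger_top [ 0.544 -0.227  0.143] 0.85 tool cm [ 0.12 -0.15  1.52]
wrist pump_pin_top [ 0.563 -0.145  0.11 ] 0.77 tool cm [1.08 8.21 4.84]
wrist pump [ 0.549 -0.188  0.002] 0.88 tool cm [ 0.91  3.75 15.63]
top pump_plunger_top [ 0.546 -0.23   0.144] 0.47 tool cm [-0.22 -0.36  1.5 ]
top pump_pin_top [ 0.559 -0.148  0.111] 0.54 tool cm [1.38 7.77 4.78]
top pump [ 0.549 -0.188  0.001] 0.64 tool cm [ 0.97  3.67 15.78]
top pump [0.383 0.012 0.001] 0.45 tool cm [23.43 16.77 15.8 ]
```

View pics/v2.png

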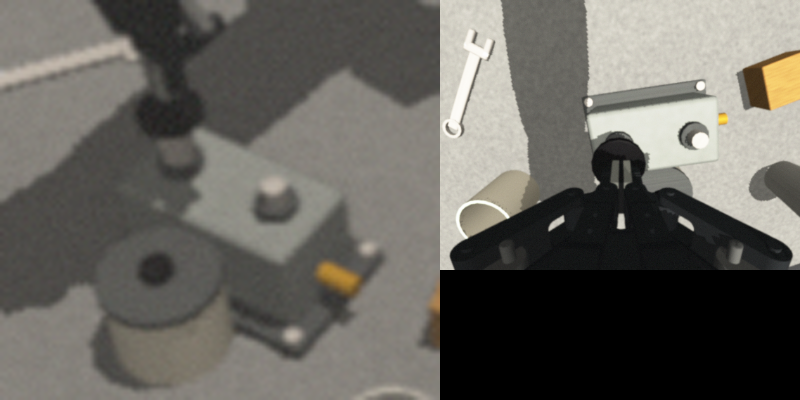

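The pin top is at z ≈ 0.110, which is 14 mm out, and the plunger is up at 0.143. Three more strokes are needed. First I'll check how much room the finger linkage has from the pin.

Run:
```python
from h import *
o=bot.get_obs(); c=bot.camera("wrist"); z=c["range_z"]; v,u=np.nonzero(z>0)
uv=cv2.undistortPoints(np.stack([u,v],1).astype(float)[:,None],np.array(c["mtx"]),np.array(c["D"]))[:,0]
P=w(c,np.c_[uv,np.ones(len(uv))]*z[v,u][:,None]); t=R.from_quat(o["tool_rot"]).inv().apply(P-o["eef_pos"])
print(t[:,2].min())
for a in range(-12,0):
    m=(t[:,2]>a/100)&(t[:,2]<(a+1)/100)
    if m.any(): print(a,"cm: y",t[m,1].min().round(3),t[m,1].max().round(3),"x",t[m,0].min().round(3),t[m,0].max().round(3))
```

```text
-0.10190420423572565
-11 cm: y -0.019 0.02 x 0.019 0.021
-10 cm: y -0.06 0.061 x 0.005 0.021
-9 cm: y -0.062 0.062 x -0.002 0.019
-8 cm: y -0.058 0.058 x -0.008 0.018
-7 cm: y -0.049 0.05 x -0.009 0.018
-6 cm: y -0.041 0.042 x -0.01 0.014
-5 cm: y -0.033 0.034 x -0.012 0.015
-4 cm: y -0.017 0.014 x -0.011 0.013
-3 cm: y -0.013 0.014 x 0.006 0.012
-2 cm: y -0.013 0.014 x 0.006 0.012
-1 cm: y -0.012 0.013 x 0.006 0.012
```

carry_out(
  increments=[0,0,0,1.2,0,0,0,0,1.2,0,0,0,0,1.2,0,0,0,0,0.9,0,0,0,0,0,0],
)

```text
clock: 7.88
eef_pos: [0.5457, -0.2263, 0.1189]
tool_rot: [0.175, 0.985, -0.001, 0.003]
ft_force: [-9.2, 4.2, 29.9]
grip_width: 0.0
grasp_force: 14.7
```

carry_out(
  increments=[0,0,0,0.1,0,0,0,0,-1.2,0,0,0,0,-1.2,0,0,0,0,-1.2,0,0,0,0,-1.0,0],
)

```text
clock: 8.5
eef_pos: [0.5444, -0.2258, 0.1579]
tool_rot: [0.175, 0.985, 0.0, -0.001]
ft_force: [-0.5, -0.1, -0.2]
grip_width: 0.0001
grasp_force: 0.0
```

```bash
python3 m.py 3
```

```text
[ 0.5444 -0.2258  0.1579] [-0.39  0.46  0.12  1.24 -0.   -0.04] [-0.5 -0.1 -0.2]
scene pump_plunger_top [ 0.542 -0.232  0.145] 0.54 tool cm [-0.   -0.63  1.33]
scene pump_pin_top [ 0.563 -0.149  0.121] 0.65 tool cm [0.89 7.89 3.65]
scene pump [ 0.555 -0.186  0.003] 0.84 tool cm [ 0.36  4.11 15.45]
wrist pump_plunger_top [ 0.545 -0.228  0.143] 0.86 tool cm [-0.1  -0.2   1.48]
wrist pump_pin_top [ 0.563 -0.146  0.124] 0.97 tool cm [0.97 8.15 3.36]
wrist pump [ 0.549 -0.191 -0.003] 0.9 tool cm [ 0.73  3.45 16.07]
top pump_plunger_top [ 0.545 -0.227  0.148] 0.41 tool cm [-0.1  -0.09  1.  ]
top pump_pin_top [ 0.559 -0.147  0.125] 0.4 tool cm [1.32 7.89 3.3 ]
top pump [ 0.55  -0.186 -0.002] 0.68 tool cm [ 0.82  3.96 16.  ]
top pump [ 0.409 -0.426 -0.005] 0.18 tool cm [  5.82 -23.51  16.3 ]
```

The pin top is now at 0.123, so 28 mm out. The linkage spans only ±17 mm at pin height, so there is plenty of room. Next is stroke three.

carry_out(
  increments=[0,0,0,1.2,0,0,0,0,1.2,0,0,0,0,1.2,0,0,0,0,0.9,0,0,0,0,0,0],
)

```text
clock: 9.72
eef_pos: [0.5457, -0.2264, 0.1189]
tool_rot: [0.175, 0.985, -0.001, 0.003]
ft_force: [-8.6, 3.4, 29.8]
grip_width: 0.0
grasp_force: 14.7
```

carry_out(
  increments=[0,0,0,0.1,0,0,0,0,-1.2,0,0,0,0,-1.2,0,0,0,0,-1.2,0,0,0,0,-1.0,0],
)

```text
clock: 10.35
eef_pos: [0.5444, -0.2258, 0.1579]
tool_rot: [0.174, 0.985, 0.0, -0.001]
ft_force: [0.5, -0.1, -0.0]
grip_width: -0.0
grasp_force: 0.0
```

```bash
python3 m.py 4
```

```text
[ 0.5444 -0.2258  0.1579] [-0.39  0.46  0.12  1.24  0.   -0.04] [ 0.5 -0.1 -0. ]
scene pump_plunger_top [ 0.544 -0.228  0.143] 0.69 tool cm [-0.03 -0.2   1.45]
scene pump_pin_top [ 0.562 -0.151  0.14 ] 0.62 tool cm [0.88 7.68 1.78]
scene pump [ 0.555 -0.184 -0.003] 0.88 tool cm [ 0.38  4.31 16.07]
wrist pump_plunger_top [ 0.543 -0.227  0.142] 0.91 tool cm [ 0.06 -0.16  1.61]
wrist pump_plunger_top [ 0.588 -0.434 -0.001] 0.25 tool cm [-11.29 -18.01  15.91]
wrist pump_pin_top [ 0.563 -0.149  0.138] 0.7 tool cm [0.92 7.86 1.95]
wrist pump [ 0.551 -0.19  -0.001] 0.67 tool cm [ 0.55  3.6  15.93]
top pump_plunger_top [ 0.545 -0.229  0.143] 0.39 tool cm [-0.22 -0.3   1.48]
top pump_pin_top [ 0.558 -0.147  0.141] 0.46 tool cm [1.46 7.9  1.66]
top pump [ 0.551 -0.188  0.002] 0.66 tool cm [ 0.62  3.78 15.54]
top pump [0.723 0.003 0.001] 0.43 tool cm [-8.93 27.57 15.63]
```

The pin top is at about 0.139, so 42–44 mm out and not yet full (that would be 0.151). One more stroke, then I'll retreat upward.

carry_out(
  increments=[0,0,0,1.2,0,0,0,0,1.2,0,0,0,0,1.2,0,0,0,0,0.9,0,0,0,0,0,0],
)

```text
clock: 11.58
eef_pos: [0.5457, -0.2263, 0.1189]
tool_rot: [0.174, 0.985, -0.001, 0.003]
ft_force: [-10.0, 3.1, 28.0]
grip_width: -0.0001
grasp_force: 14.7
```

carry_out(
  increments=[0,0,0,0.1,0,0,0,0,-1.2,0,0,0,0,-1.2,0,0,0,0,-2.0,0,0,0,0,-2.5,0],
)

```text
clock: 12.2
eef_pos: [0.5441, -0.2257, 0.1802]
tool_rot: [0.174, 0.985, 0.0, -0.001]
ft_force: [0.3, -1.3, 1.0]
grip_width: 0.0
grasp_force: 0.0
```

carry_out(
  increments=[0,0,0,-3.0,0,0,0,0,-3.0,0,0,0,0,-2.0,0,0,0,0,0,0,0,0,0,0,0],
)

```text
clock: 12.82
eef_pos: [0.5444, -0.2258, 0.2595]
tool_rot: [0.174, 0.985, 0.0, -0.001]
ft_force: [-0.5, -0.1, -0.6]
grip_width: 0.0001
grasp_force: 0.0
```

```bash
python3 m.py 5; python3 -c "
import cv2
s=cv2.imread('pics/scene5.png')[150:250,130:240];wr=cv2.imread('pics/wrist5.png')
a=cv2.resize(s,(400,364),interpolation=cv2.INTER_CUBIC);b=cv2.resize(wr,(400,300));c=cv2.copyMakeBorder(b,0,64,0,0,cv2.BORDER_CONSTANT)
cv2.imwrite('pics/v5.png',cv2.hconcat([a,c]))"
```

```text
[ 0.5444 -0.2258  0.2595] [-0.39  0.42  0.33  1.48 -0.   -0.04] [-0.5 -0.1 -0.6]
scene pump_plunger_top [ 0.542 -0.228  0.142] 0.57 tool cm [ 0.14 -0.31 11.76]
scene pump_pin_top [ 0.565 -0.149  0.155] 0.49 tool cm [ 0.69  7.89 10.47]
scene pump [ 0.556 -0.184  0.001] 0.8 tool cm [ 0.27  4.37 25.86]
wrist pump_plunger_top [ 0.545 -0.226  0.143] 0.63 tool cm [-1.400e-01  1.000e-02  1.166e+01]
wrist pump_pin_top [ 0.561 -0.146  0.151] 0.67 tool cm [ 1.12  8.11 10.89]
wrist pump [ 0.554 -0.192 -0.002] 0.67 tool cm [ 0.18  3.47 26.13]
top pump_plunger_top [ 0.546 -0.228  0.142] 0.46 tool cm [-0.3  -0.13 11.75]
top pump_pin_top [ 0.562 -0.148  0.152] 0.58 tool cm [ 1.05  7.91 10.77]
top pump [ 0.552 -0.189  0.001] 0.95 tool cm [ 0.49  3.74 25.81]
```

View pics/v5.png

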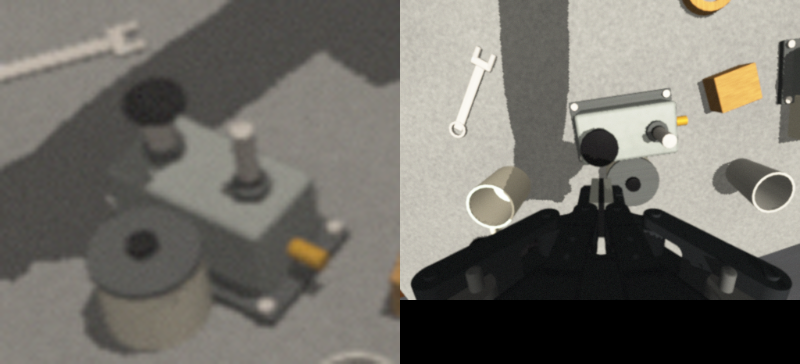

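In the picture the pin stands tall at crop (242,155), with the black ring just above the gland at (248,183) and the plunger head up at (153,100). The pin top at 0.151–0.155 matches fully out, so I'll hand it in.

```bash
python3 -c "
from workcell import bot
print(bot.job_done())"
```

```text
the job is handed in; nothing more can be done
None
```

I primed the round-tank pump with four full strokes and handed the job in; the last pictures show its pin fully out (about 56 mm, black ring above the gland) and its plunger up, though the hand-in returned no verdict.

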